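# Hold the set-screw collar on the flat of a transformer's D-shaft

### The arm

A 6-joint arm with a two-finger parallel gripper is mounted at the origin on the work surface. World frame = base frame: x ahead of the robot, y to its left, z up, the work surface at z = 0. Lengths are in mm, angles in rad, forces in N, time in s.
With the tool pointing down it reaches from about 350 to 875 mm from the base axis. Payload 4.2 kg.
Tool frame: the origin (TCP) lies at the very end of the fingers, on their centre line; the grasp point (between the pads) lies 19 mm behind it (arm.grip_point_offset is the distance from the TCP to the grasp point, in mm); z points along the fingers, y is the direction in which the jaws open and shut (so a half turn about z gives the same grasp; the last joint's range is limited). The gripper opens to 85 mm and grips with 20 to 120 N. Pads are 22 mm wide; open, the fingers measure 114 mm over their backs; the gripper's body (76 mm by 85 mm) begins 54 mm behind the grasp point. The pads swing forward as they close: fully open they stand 13 mm farther back than shut.
Start: joints at [1.534, 0.385, 0.008, 0, -1.194, -0.259], TCP at [182.158, 597.844, 231.312] pointing down, gripper open.
Joint ranges: [-3.14, 3.14], [-1.21, 2.06], [-1.07, 1.41], [-3.16, 2.05], [-2.99, -0.16], [-3.1, 3.1]. Speed limits (rad/s): [2.79, 2.79, 3.14, 3.14, 3.14, 3.14].

### API

Orientations are given as a unit quaternion [x, y, z, w].
In Python, from bench import arm gives the robot as it stands.
- The arm moves only by the tool drive_tool, never from a script. Its argument "steps" is a list of rows, each a list of 5 numbers: the shift along the tool's x, y, z in m, then the turn about the tool's z in degrees, then the finger opening in m, from 0 to 0.0854. A call has 1 to 20 rows; each row shifts and turns the commanded pose from where the row before left it, along the tool's axes as they then stand; what a row does not reach is not made up. A row lasts 1/10 s, in which the tool goes at most 50 mm and 8.59 degrees, less where a joint would pass 70% of its speed; a pose out of reach is approached as far as the arm can. A call is refused whole if a number of a shift passes 0.05 or a number of a turn 8.59, either way. A call with a gripper value outside its range is refused whole. The fingers move at their own pace and stop on an object; the grip force is fixed at half the most. Time passes only in rows, so rows that do not move let the fingers close. It gives the time, the measured TCP pose, the force and the opening at its end, in the units of the state.
- arm.read_state(): the state, without advancing time (a new reading comes with each control period).
- arm.get_image(name): name is "side" or "top" or "wrist"; returns (picture, depth): 384x512x3 uint8, blue, green, red; 384x512 float32, mm along the optical axis (not along the pixel's ray), 0 where there is no reading.
- arm.camera_params(name): a dict with "K" (3x3 intrinsics, pixels), "world_to_cam" (4x4, takes a point from world to camera coordinates); the wrist camera has in their place "mount" (4x4, takes a point from camera to tool coordinates, whose origin is the TCP and whose axes are the flange's). Camera axes: x right, y up, looking along -z (the intrinsics and any distortion apply to the point x, -y, -z); pixel columns grow to the right and rows downward; lengths in mm; the calibration is good to about 2 mm. A picture is of the moment at which its call begins: read the wrist's pose just before it. camera_params takes no time and is no camera call.
- arm.job_done(): hands the job in, once; it reports no verdict.
The state is a dict: "clock": time; "joints": joint angles; "joint_vel": joint speeds; "joint_efforts": joint torques, N m; "position": TCP position; "ee_rot": TCP orientation; "contact_force": force on the tool from outside, world axes, zero at the start; "wrist_torque": the same for the moment, N m; "gripper_width": finger opening in mm.
Only numpy, scipy, OpenCV 4.12 (cv2) and the standard library are available. Lean on these libraries where they do the work, as an engineer would, in place of code of your own. Each camera call takes 0.05 s, during which the arm holds its last target.

### The job

Pinch the bare shaft on top of the variable transformer so that a finger lies on its flat, and turn it until its pointer lines up with the raised mark on the dial. Then let go of the shaft, take the collar with the set screw, fit it over the shaft with its screw side on the flat and push it all the way down onto the hub, with the pointer still on the mark. Finish while holding: keep the collar gripped and pressed down, ready for its screw to be tightened, and leave everything else on the bench where it is.

Things in the scene. Friction and masses are not known exactly. Their poses are not given: they have to be found in the camera images.
- variac: Variable transformer, a grey box 130 x 130 x 95 mm fixed to the bench, with a round aluminium dial plate (124 mm across) on top whose face is 100 mm above the bench. Origin: centre of its underside, on the bench; the shaft's axis is vertical through this point. Its own +x points from the axis to the raised mark.
- mark (a point): Inner end of the raised mark: a dark bar 14 mm long, 5 mm wide, 4 mm tall at the rim of the dial plate, lying radially. This point is 48 mm from the shaft's axis, at the bar's top.
- shaft (a joint): Angle (rad) of the shaft with hub and pointer, about the vertical axis: 0 when the pointer points at the mark, growing counter-clockwise seen from above. Stops at -0.6 and 2.2; it starts between 0.5 and 1.5. It turns stiffly (about 0.06 N m) and stays where it is left.
- shaft_top (a point): Top centre of the vertical steel D-shaft, 152 mm above the bench. Shaft 16 mm in diameter, with one flat along its whole length on the pointer's side, 5 mm from the axis: fingers closed squarely across the flat stop at 13 mm, elsewhere at up to 16 mm. The top 3 mm are chamfered. +x is square to the flat, outwards, the way the pointer points.
- flat (a point): The flat face of the shaft, 12.5 mm wide and 39 mm high. Origin: middle of the face, 5 mm from the shaft's axis, 129.5 mm above the bench; +x points out of the face, as the pointer does.
- seat (a point): Centre of the top of the hub (a dark disc, 28 mm across) at the shaft's foot, 110 mm above the bench and 42 mm below the shaft's top: the collar's underside comes to rest here. It turns with the shaft, +x towards the pointer.
- pointer_tip (a point): Tip of the pointer, a thin dark arm 46 mm long from the axis, 4 mm thick, its top 2 mm below the hub's top; it turns with the shaft, under the seated collar.
- collar: Round aluminium shaft collar, 44 mm across, 28 mm high, about 0.1 kg, flat on the bench; a dark 8 mm set screw sticks 6 mm out of its side at half height. Its through bore is D-shaped, 18.8 mm, with a flat side 6.4 mm from the axis on the screw's side: it goes on only with the screw pointing as the pointer does, within 0.2 rad. Origin: centre of the underside; +x points to the screw.
- spacer: Bystander: plain aluminium ring, 44 mm outer diameter, 20 mm high, round hole, no screw. Origin: centre of the underside. It and the collar may change places.
- relay: Bystander: white block 28 x 22 x 18 mm. Origin: centre of the underside.
- board: Bystander: green circuit board 100 x 75 mm, 18 mm high with its parts. Origin: centre of the underside.
- driver: Bystander: screwdriver, 170 mm long, black handle, lying on the bench along its own x.
- phone: Bystander: black phone 145 x 72 x 10 mm. Origin: centre of the underside.
- tin: Bystander: steel tin, 60 mm across, 85 mm high, upright. Origin: centre of the underside.
There are look-alikes about, which are no part of the job. Leave any blue look-alike of the collar alone.

How it is judged (in metres and radians):
On the way, in this order (a step that is already met when the one before it is completed fails the run):
1. the shaft, pinched with a finger on its flat (shaft_c4), is turned until the pointer meets the mark (contact force between shaft_c4 and the fingers above 2 N and value of joint shaft between -0.09 and 0.09 rad), for 0.3 s.
2. the collar is lifted off the bench by the fingers (height (world z) of collar above 0.03 m and contact force between collar and the fingers above 1 N), for 0.2 s.
At the end, for the whole second after the job is handed in: The pointer is within 0.12 rad of the mark; the collar sits on the hub (underside within 3 mm, centred within 4 mm, upright) with its screw side on the flat (within 0.3 rad); the fingers still grip it, reaching down beside it (over 3 N), and press it down on the hub or shaft (over 1 N) (value of joint shaft between -0.12 and 0.12 rad and z of collar in the frame of seat between -0.004 and 0.003 m and horizontal distance between collar and seat below 0.004 m and angle between the x axis of collar and the x axis of seat, either way round below 0.3 rad and angle between collar's own z axis and vertical below 0.1 rad and contact force between collar and the fingers above 3 N and z of the grasp point in the frame of collar below 0.038 m and contact force between collar and variac above 1 N); the arm keeps its last pose, push and grip.
It fails at once if a bystander (spacer, relay, board, driver, phone or tin) is moved more than 30 mm (distance of any of spacer, relay, board, driver, phone, tin from where it was at the start of the episode above 0.03 m).
It also fails if it takes over 58 s, if anything falls off the work surface, if the arm or the gripper's body presses on something with over 40 N, if the wrist force passes 120 N, or if a joint passes its speed limit or range.

## Working session

There is one attempt and no reset: what is moved stays moved. The work goes in short steps, Python scripts to look and compute and a tool call to move; the robot and the scene stay as the last step left them, time stands still between calls to the robot, and variables do not carry over. Pictures are saved under pics/ and viewed, and the job is handed in when it is done.

Besides the shell and the picture viewer there is one more tool, called in YAML: its name, and indented under it one key for each argument. drive_tool: Moves the arm, as the interface text tells. Its arguments: {"type":"object","properties":{"steps":{"type":"array"}},"required":["steps"]}

```bash
ls; mkdir -p pics; cat > h.py <<'E'
import numpy as np, cv2
from bench import arm
def params(n): return arm.camera_params(n)
def save(n,name):
    p,d=arm.get_image(n); cv2.imwrite(f'pics/{name}.png',p); np.save(f'pics/{name}.npy',d); return p,d
def T_tool(s):
    from scipy.spatial.transform import Rotation as R
    T=np.eye(4);T[:3,:3]=R.from_quat(s['ee_rot']).as_matrix();T[:3,3]=s['position'];return T
def unproj(P,u,v,depth,cam2world):
    K=np.array(P['K']); 
    x=(u-K[0,2])/K[0,0]*depth; y=(v-K[1,2])/K[1,1]*depth
    c=np.stack([x,-y,-depth,np.ones_like(x)],-1)
    return (c@cam2world.T)[...,:3]
def c2w(n,s=None):
    P=params(n)
    if n=='wrist': return T_tool(s)@np.array(P['mount'])
    return np.linalg.inv(np.array(P['world_to_cam']))
def cloud(n,d,s=None):
    v,u=np.mgrid[:d.shape[0],:d.shape[1]].astype(float)
    return unproj(params(n),u,v,d.astype(float),c2w(n,s))
E
python3 - <<'E'
from h import *
s=arm.read_state();print(s)
for n in ['side','top','wrist']:
    print(n,params(n)); save(n,n+'0')
E
```

```text
pics
{'clock': 0.0, 'joints': array([ 1.53359968e+00,  3.85602454e-01,  6.60476929e-03, -5.09133926e-04,
       -1.19398549e+00, -2.58597737e-01]), 'joint_vel': array([-0.00051435,  0.00053198, -0.00018772, -0.00026494,  0.00140045,
        0.00200308]), 'joint_efforts': array([ 1.62124534e-04, -3.92290127e+01,  1.88404298e+01,  4.18633059e+00,
       -4.64831319e-03, -3.39921755e-06]), 'position': array([181.99737062, 597.30001294, 230.18412823]), 'ee_rot': array([ 9.89068667e-01, -1.47451419e-01, -1.14361083e-04,  1.11286800e-03]), 'contact_force': array([-0.29332672, -0.09954384,  0.42483483]), 'wrist_torque': array([-0.02572435, -0.02148691, -0.01694053]), 'gripper_width': 85.53570793794573}
side {'K': array([[364.74573071,   0.        , 254.02041341],
       [  0.        , 364.74573071, 183.45440144],
       [  0.        ,   0.        ,   1.        ]]), 'world_to_cam': array([[ 9.99841628e-01, -1.47685323e-02,  9.93022151e-03,
        -5.12616789e+02],
       [ 4.81350597e-03,  7.61604017e-01,  6.48024807e-01,
        -8.58820787e+01],
       [-1.71332719e-02, -6.47874379e-01,  
[... 469 characters left out ...]
0060e+02],
       [-1.77171395e-01, -1.02028928e-02,  9.84127125e-01,
        -1.29621700e+03],
       [ 0.00000000e+00,  0.00000000e+00,  0.00000000e+00,
         1.00000000e+00]])}
wrist {'K': array([[285.76727051,   0.        , 254.37849599],
       [  0.        , 285.76727051, 187.98621204],
       [  0.        ,   0.        ,   1.        ]]), 'mount': array([[ 3.90422979e-04,  9.63254395e-01,  2.68590426e-01,
         6.99214086e+01],
       [ 9.99999117e-01, -3.49468072e-05, -1.32826763e-03,
        -1.92021684e-01],
       [-1.27007325e-03,  2.68590708e-01, -9.63253559e-01,
        -1.42372304e+02],
       [ 0.00000000e+00,  0.00000000e+00,  0.00000000e+00,
         1.00000000e+00]])}
```

View pics/side0.png

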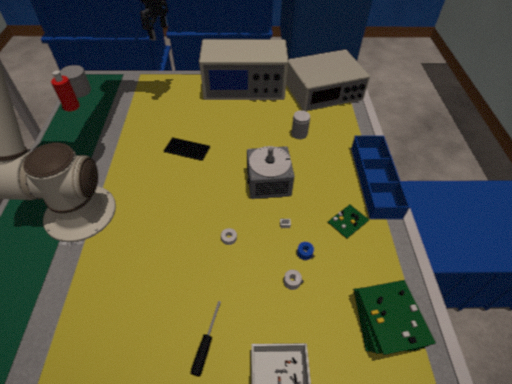

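View pics/top0.png

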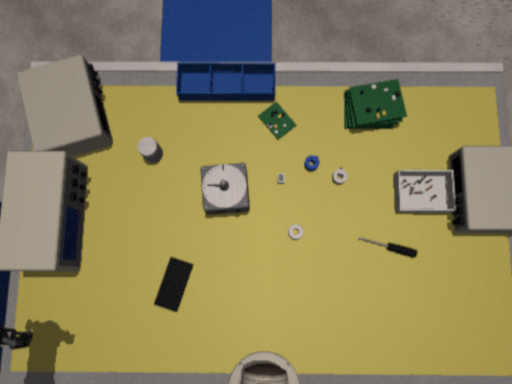

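View pics/wrist0.png

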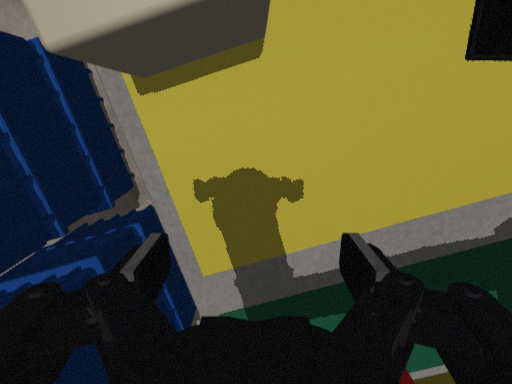

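```bash
python3 - <<'E'
from h import *
p=cv2.imread('pics/top0.png'); d=np.load('pics/top0.npy'); C=cloud('top',d)
q=cv2.imread('pics/side0.png'); ds=np.load('pics/side0.npy'); Cs=cloud('side',ds)
A=cv2.resize(p[140:250,190:365],None,fx=4.5,fy=4.5,interpolation=cv2.INTER_CUBIC)
cv2.imwrite('pics/cropt.png',A)
B=cv2.resize(q[130:300,205:335],None,fx=3.5,fy=3.5,interpolation=cv2.INTER_CUBIC)
cv2.imwrite('pics/crops.png',B)
for (u,v) in [(340,170),(334,176),(290,232),(302,232),(281,178),(225,186),(210,200),(148,148),(175,284),(374,240),(277,120)]: print(u,v,C[v,u].round(0))
for (u,v) in [(293,273),(229,231),(270,152)]: print('s',u,v,Cs[v,u].round(0))
# ring masks: fit circles from height
for nm,(u0,v0,r) in dict(right=(340,176,12),left=(296,232,12),blue=(312,163,12)).items():
    sub=C[v0-r:v0+r,u0-r:u0+r].reshape(-1,3)
    z=sub[:,2]; t=np.percentile(z,97); m=z>12
    (cx,cy),rr=cv2.minEnclosingCircle(sub[m][:,:2].astype(np.float32))
    print(nm,'ztop',t,'mean',sub[m].mean(0).round(1),'circ',cx,cy,rr)
E
```

```text
340 170 [ 621. -222.   31.]
334 176 [ 604. -205.   26.]
290 232 [436. -73.  23.]
302 232 [ 437. -108.   22.]
281 178 [597. -47.  27.]
225 186 [553. 111. 119.]
210 200 [517. 154.  98.]
148 148 [670. 339.  88.]
175 284 [284. 260.   9.]
374 240 [ 416. -323.   -0.]
277 120 [784. -35.   9.]
s 293 273 [ 608. -214.   28.]
s 229 231 [442. -83.  24.]
s 270 152 [559. 106. 143.]
right ztop 32.40056205980761 mean [ 600.2 -217.    51. ] circ 469.8355712890625 -112.50165557861328 200.06935119628906
left ztop 23.887551553688922 mean [437.8 -87.5  38.6] circ 383.07891845703125 -47.103424072265625 91.5511474609375
blue ztop 31.799948713196954 mean [ 642.7 -137.1   43.4] circ 488.124267578125 -76.66642761230469 198.43711853027344
```

View pics/cropt.png

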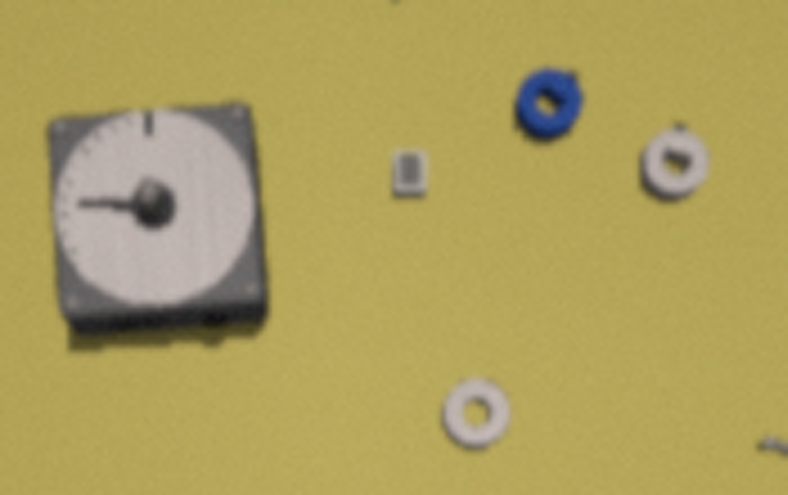

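View pics/crops.png

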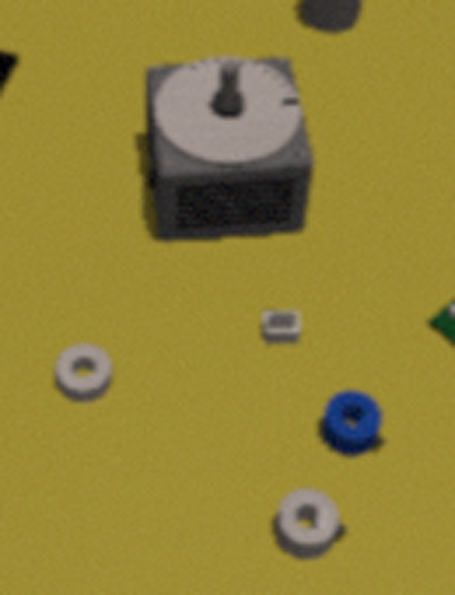

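Candidates in the top picture: white ring (340,176), 28–30 mm tall with a dark screw at its upper side and a D-shaped hole; white ring (296,232), about 20 mm, round hole and no screw, so the spacer; blue ring (312,163), a look-alike. I choose (340,176). The shaft is at (223,185), the pointer points left and the mark is at (222,168). I'll go over the shaft first.

drive_tool:
  steps:
    - [0, 0, 0, -8.5, 0.0854]
    - [0, 0, 0, -8.5, 0.0854]
    - [0.015, 0.037, -0.006, 0, 0.06]
    - [0.015, 0.037, -0.006, 0, 0.05]
    - [0.015, 0.037, -0.006, 0, 0.05]
    - [0.015, 0.037, -0.006, 0, 0.05]
    - [0.015, 0.037, -0.006, 0, 0.05]
    - [0.015, 0.037, -0.006, 0, 0.05]
    - [0.015, 0.037, -0.006, 0, 0.05]
    - [0.015, 0.037, -0.006, 0, 0.05]
    - [0.036, 0.027, 0.003, 0, 0.05]
    - [0.036, 0.027, 0.003, 0, 0.05]
    - [0.036, 0.027, 0.003, 0, 0.05]
    - [0.036, 0.027, 0.003, 0, 0.05]
    - [0.036, 0.027, 0.003, 0, 0.05]
    - [0.036, 0.027, 0.003, 0, 0.05]
    - [0.036, 0.027, 0.003, 0, 0.05]
    - [0, 0, 0, 0, 0.05]
    - [0, 0, 0, 0, 0.05]

```text
clock: 2.05
position: [554.7, 112.2, 257.2]
ee_rot: [1.0, -0.001, -0.001, 0.0]
contact_force: [0.6, -0.6, -0.6]
gripper_width: 50.0
```

```bash
cat >> h.py <<'E'
def look(name):
    s=arm.read_state(); p,d=save('wrist',name); C=cloud('wrist',d,s); np.save(f'pics/{name}_C.npy',C); T=T_tool(s)
    print('clk',round(s['clock'],2),'pos',s['position'].round(1),'yaw',np.degrees(np.arctan2(T[1,0],T[0,0])).round(2),'tilt',np.degrees(np.arccos(-T[2,2])).round(2),'w',round(s['gripper_width'],1),'F',s['contact_force'].round(1)); return s,p,d,C
def proj(X,s):
    P=params('wrist'); c=np.linalg.inv(c2w('wrist',s))@np.append(X,1); K=np.array(P['K'])
    return K[0,0]*c[0]/-c[2]+K[0,2], K[1,1]*-c[1]/-c[2]+K[1,2]
E
python3 - <<'E'
from h import *
s,p,d,C=look('w1')
m=(C[...,2]>135)&(C[...,2]<160)&(np.hypot(C[...,0]-555,C[...,1]-108)<40)
print(m.sum(),C[m].mean(0),np.percentile(C[m][:,2],[5,50,95]))
E
```

```text
clk 2.05 pos [554.7 112.2 257.2] yaw -0.08 tilt 0.13 w 50.0 F [ 0.6 -0.6 -0.6]
245 [562.76863566 112.73630298 149.33130955] [139.94563165 150.70300309 152.45129521]
```

View pics/w1.png

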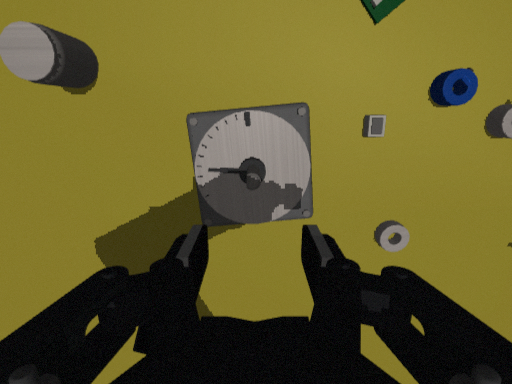

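```bash
python3 - <<'E'
from h import *
p=cv2.imread('pics/w1.png'); C=np.load('pics/w1_C.npy'); d=np.load('pics/w1.npy')
cv2.imwrite('pics/w1c.png',cv2.resize(p[90:235,180:325],None,fx=4,fy=4,interpolation=cv2.INTER_CUBIC))
z=C[...,2]; near=np.hypot(C[...,0]-560,C[...,1]-112)<75
m=near&(z>148); print('shaft top',m.sum(),C[m].mean(0), (C[m].min(0)+C[m].max(0))/2, np.ptp(C[m],axis=0))
# dial plate pixels
g=p.astype(int).sum(2)
ctr=C[m].mean(0)[:2]
# dial: bright, z~100, fit circle to contour
bm=(near&(abs(z-100)<4)).astype(np.uint8)
print('z dial',np.median(z[(bm>0)&(g>330)]))
bright=((near)&(g>330)&(abs(z-100)<6))
hull=cv2.convexHull(C[bright][:,:2].astype(np.float32)); print('dial circ',cv2.minEnclosingCircle(hull), cv2.fitEllipse(hull))
for r0,r1,nm in [(20,42,'pointer'),(49,60,'mark')]:
    X=C[...,:2]-ctr; r=np.hypot(*np.moveaxis(X,-1,0)); a=np.degrees(np.arctan2(X[...,1],X[...,0]))
    k=(r>r0)&(r<r1)&(g<170)&(z>98)&(z<115)
    h,_=np.histogram(a[k],bins=np.arange(-180,181,5)); print(nm,[(i*5-180,int(c)) for i,c in enumerate(h) if c])
    if nm=='pointer': k&=(abs(a-90)<20)
    else: k&=abs(a)<20
    print(nm,C[k].mean(0),np.median(a[k]),k.sum())
E
```

```text
shaft top 47380 [567.37983455 111.69792444 331.56118412] [584.18467948 111.92679487 273.7997017 ] [ 81.50672222 129.5139802  251.24785722]
z dial 99.67401271660376
dial circ ((560.0678100585938, 113.28544616699219), 62.815147399902344) ((560.7630004882812, 113.38042449951172), (122.18177795410156, 124.73035430908203), 117.475341796875)
pointer [(-180, 1), (-175, 2), (-170, 1), (-165, 1), (-160, 1), (5, 3), (10, 2), (90, 2), (95, 38), (100, 30), (105, 16), (110, 6), (115, 4), (120, 1), (125, 2), (135, 2), (140, 2), (145, 3), (150, 1), (155, 4), (160, 2), (165, 2), (170, 1), (175, 1)]
pointer [561.94198903 141.33244126 107.15141682] 100.139661649116 86
mark [(5, 16), (10, 5), (30, 1), (45, 1), (80, 1), (100, 1), (110, 2)]
mark [618.14444069 119.52217698 103.19264415] 8.814773436498777 21
```

View pics/w1c.png

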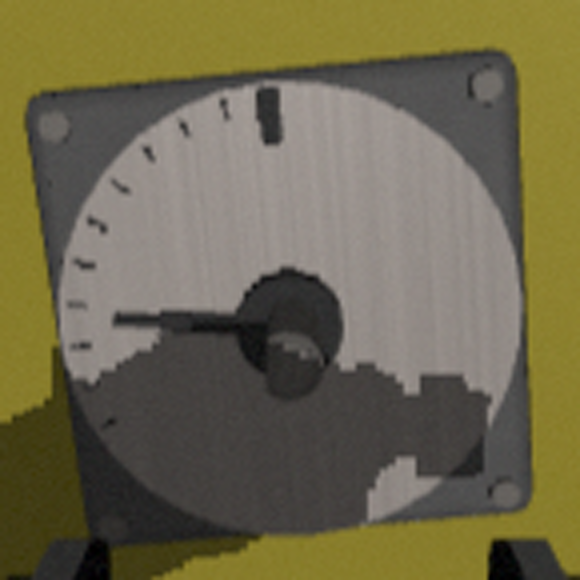

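```bash
cat >> h.py <<'E'
def rayz(u,v,z,s):
    T=c2w('wrist',s); K=np.array(params('wrist')['K'])
    r=T[:3,:3]@np.array([(u-K[0,2])/K[0,0],-(v-K[1,2])/K[1,1],-1.]); o=T[:3,3]
    return o+r*(z-o[2])/r[2]
def ang(a,c): return np.degrees(np.arctan2(a[1]-c[1],a[0]-c[0]))
E
python3 - <<'E'
from h import *
s=arm.read_state()
f=lambda x,y:(180+x/4-.4,90+y/4-.4)
hub=rayz(*f(290,322),110,s); top=rayz(*f(297,368),152,s)
m1=rayz(*f(272,142),104,s);m2=rayz(*f(268,90),104,s)
pt=rayz(*f(116,318),108,s); 
p=cv2.imread('pics/w1.png')
# dial edge ellipse
print('hub',hub,'shaft top',top,'mark',m1,m2,'ptr',pt)
for c in (hub,np.array([560.5,113.3])):
    print(ang((m1+m2)/2,c),ang(m2,m1),ang(pt,c),np.hypot(*(m1-hub)[:2]),np.hypot(*(pt-hub)[:2]))
E
```

```text
hub [562.15158426 114.53167149 110.        ] shaft top [560.63813683 112.71208093 152.        ] mark [607.40626631 119.05673523 104.        ] [620.13831426 119.98378895 104.        ] ptr [562.77542467 159.85862178 108.        ]
5.5198848082292775 4.164506342582691 89.21148090258552 45.48035234793058 45.331243090456006
6.6599018286447915 4.164506342582691 87.20205247512445 45.48035234793058 45.331243090456006
```

Shaft axis is near (561,113), the mark at about +5.5° in the world and the pointer at about 88°, so it must turn about −82°. I'll go down with the jaws along the pointer direction and close.

drive_tool:
  steps:
    - [0.0063, 0.0004, 0, 2, 0.04]
    - [0, 0, 0.03, 0, 0.04]
    - [0, 0, 0.03, 0, 0.04]
    - [0, 0, 0.03, 0, 0.04]
    - [0, 0, 0.027, 0, 0.04]
    - [0, 0, 0.02, 0, 0.04]
    - [0, 0, 0, 0, 0.04]
    - [0, 0, 0, 0, 0]
    - [0, 0, 0, 0, 0]
    - [0, 0, 0, 0, 0]
    - [0, 0, 0, 0, 0]
    - [0, 0, 0, 0, 0]

```text
clock: 3.3
position: [561.8, 113.3, 123.3]
ee_rot: [1.0, -0.017, 0.002, -0.001]
contact_force: [-2.0, 0.7, 5.5]
gripper_width: 11.3
```

```bash
python3 - <<'E'
from h import *
s,p,d,C=look('w2'); print(s['wrist_torque'])
E
```

```text
clk 3.3 pos [561.8 113.3 123.3] yaw -1.93 tilt 0.19 w 11.3 F [-2.   0.7  5.5]
[ 0.13031941  0.50259211 -0.04186355]
```

View pics/w2.png

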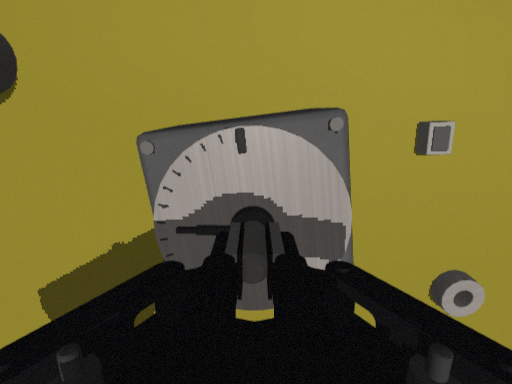

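drive_tool:
  steps:
    - [0, 0, 0, 0, 0]
    - [-0.0001, 0, 0, 4.5, 0]
    - [-0.0001, 0, 0, 4.5, 0]
    - [-0.0001, 0, 0, 4.5, 0]
    - [-0.0001, 0, 0, 4.5, 0]
    - [-0.0001, 0, 0, 4.5, 0]
    - [-0.0001, 0, 0, 4.5, 0]
    - [-0.0001, 0, 0, 4.5, 0]
    - [-0.0001, 0, 0, 4.5, 0]
    - [-0.0001, 0, 0, 4.5, 0]
    - [-0.0001, 0, 0, 4.5, 0]
    - [-0.0001, 0, 0, 4.5, 0]
    - [-0.0001, 0, 0, 4.5, 0]
    - [-0.0001, 0, 0, 4.5, 0]
    - [-0.0001, 0, 0, 4.5, 0]
    - [-0.0001, 0, 0, 4.5, 0]
    - [-0.0001, 0, 0, 4.5, 0]
    - [-0.0001, 0, 0, 4.5, 0]
    - [0, 0, 0, 0, 0]
    - [0, 0, 0, 0, 0]

```text
clock: 5.35
position: [558.3, 111.8, 123.3]
ee_rot: [0.775, -0.633, -0.0, 0.002]
contact_force: [-5.8, -6.0, 10.5]
gripper_width: 11.6
```

```bash
python3 - <<'E'
from h import *
s,p,d,C=look('w3'); print(s['wrist_torque'])
save('top','top3'); p=cv2.imread('pics/top3.png'); cv2.imwrite('pics/top3c.png',cv2.resize(p[145:230,180:280],None,fx=6,fy=6,interpolation=cv2.INTER_CUBIC))
E
```

```text
clk 5.35 pos [558.3 111.8 123.3] yaw -78.47 tilt 0.22 w 11.6 F [-5.8 -6.  10.5]
[-1.47424449  1.52140951 -0.0211312 ]
```

View pics/w3.png

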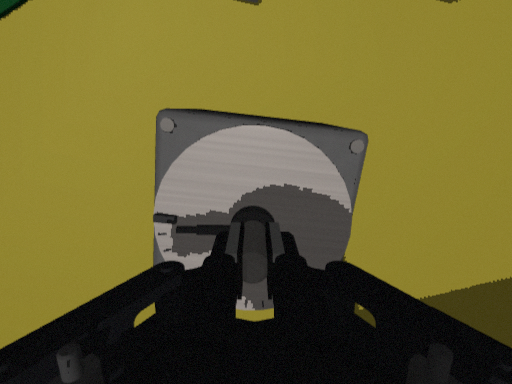

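View pics/top3c.png

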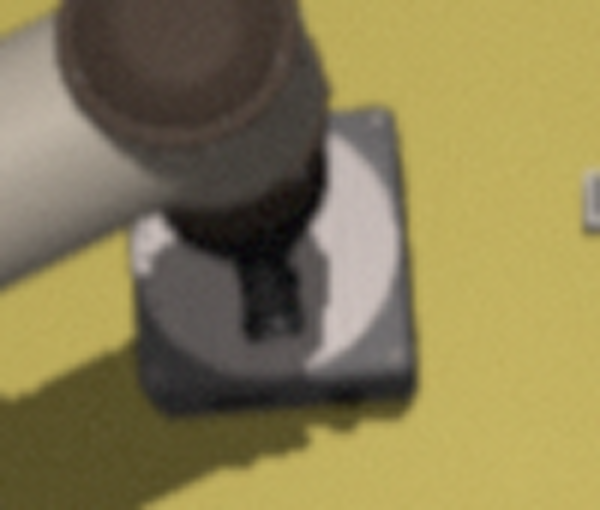

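```bash
python3 - <<'E'
from h import *
s=arm.read_state()
p=cv2.imread('pics/w3.png'); cv2.imwrite('pics/w3c.png',cv2.resize(p[190:260,140:290],None,fx=5,fy=5,interpolation=cv2.INTER_CUBIC))
a=rayz(178.5,229.5,108,s);b=rayz(215,230,108,s);m1=rayz(177,219,104,s);m2=rayz(154,217,104,s)
print(a,b,m1,m2,'ptr dir',ang(a,b),'mark dir',ang(m2,m1))
for c in [(561,113.5),(561.5,114.5),(560,112)]: print(ang(a,c),ang((m1+m2)/2,c))
E
```

```text
[604.04663763 121.69396006 108.        ] [582.68105705 117.68933224 108.        ] [606.59493604 116.99799779 104.        ] [620.35164051 118.47353511 104.        ] ptr dir 10.615980352546924 mark dir 6.122111069729552
10.777362516814472 4.6150425529982835
9.597034566428343 3.5625373325412903
12.4120089350243 6.122373789574264
```

View pics/w3c.png

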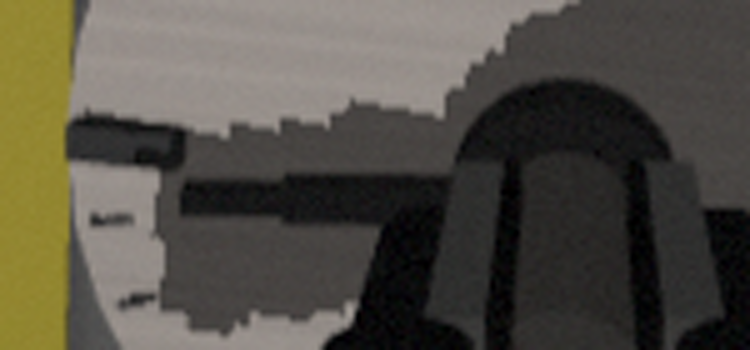

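drive_tool:
  steps:
    - [-0.0001, 0, 0, 3.1, 0]
    - [-0.0001, 0, 0, 3.1, 0]
    - [0, 0, 0, 0, 0]
    - [0, 0, 0, 0, 0]
    - [0, 0, 0, 0, 0]

```text
clock: 5.95
position: [558.0, 111.8, 123.3]
ee_rot: [0.739, -0.673, -0.0, 0.002]
contact_force: [-5.9, -5.5, 11.1]
gripper_width: 11.5
```

```bash
python3 - <<'E'
from h import *
s,p,d,C=look('w4'); print(s['wrist_torque'])
cv2.imwrite('pics/w4c.png',cv2.resize(p[190:260,140:290],None,fx=5,fy=5,interpolation=cv2.INTER_CUBIC))
E
```

```text
clk 5.95 pos [558.  111.8 123.3] yaw -84.67 tilt 0.26 w 11.5 F [-5.9 -5.5 11.1]
[-1.54855553  1.65325786 -0.01824355]
```

View pics/w4c.png

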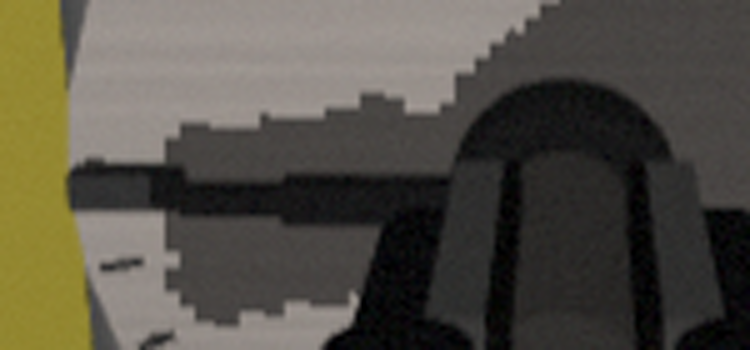

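```bash
python3 - <<'E'
from h import *
s=arm.read_state()
f=lambda x,y:(140+x/5-.4,190+y/5-.4)
a=rayz(*f(182,198),108,s);b=rayz(*f(440,200),108,s);m1=rayz(*f(186,190),104,s);m2=rayz(*f(70,186),104,s)
print(a,b,m1,m2,'ptr dir',ang(a,b),'mark dir',ang(m2,m1))
for c in [(561,113.5),(560,112.5),(561.5,114.5)]: print(ang(a,c),ang((m1+m2)/2,c),np.hypot(*(a[:2]-c)),np.hypot(*(m1[:2]-c)))
E
```

```text
[606.0576853  116.91928084 108.        ] [575.43995438 114.35560743 108.        ] [606.59618353 117.66310441 104.        ] [620.66708347 118.43283701 104.        ] ptr dir 4.7863059456962525 mark dir 3.131179678893269
4.339672237289283 4.938737872946568 45.187238090102284 45.785842689406074
5.4808084277722156 5.906004435101445 46.26921674827786 46.88136054612443
3.1078501794209523 3.8934278720357853 44.623314973515996 45.2069795322793
```

Pointer and mark now agree within about 0.6°. I'll release and turn the open gripper by −90°. Then I'll pinch the shaft lightly across its round sides, in the same orientation the collar will be held, to learn its y.

drive_tool:
  steps:
    - [0, 0, 0, 0, 0.02]
    - [0, 0, 0, 0, 0.04]
    - [0, 0, 0, 0, 0.04]
    - [0, 0, 0, 0, 0.04]
    - [0, 0, 0, 0, 0.04]

```text
clock: 6.5
position: [559.7, 114.2, 121.1]
ee_rot: [0.739, -0.673, -0.0, 0.0]
contact_force: [0.0, 0.8, 0.3]
gripper_width: 39.9
```

```bash
python3 - <<'E'
from h import *
s,p,d,C=look('w5'); print(s['wrist_torque'])
cv2.imwrite('pics/w5c.png',cv2.resize(p[180:300,140:290],None,fx=5,fy=5,interpolation=cv2.INTER_CUBIC))
E
```

```text
clk 6.5 pos [559.7 114.2 121.1] yaw -84.64 tilt 0.01 w 39.9 F [0.  0.8 0.3]
[ 0.00541539 -0.00333805  0.00265362]
```

View pics/w5c.png

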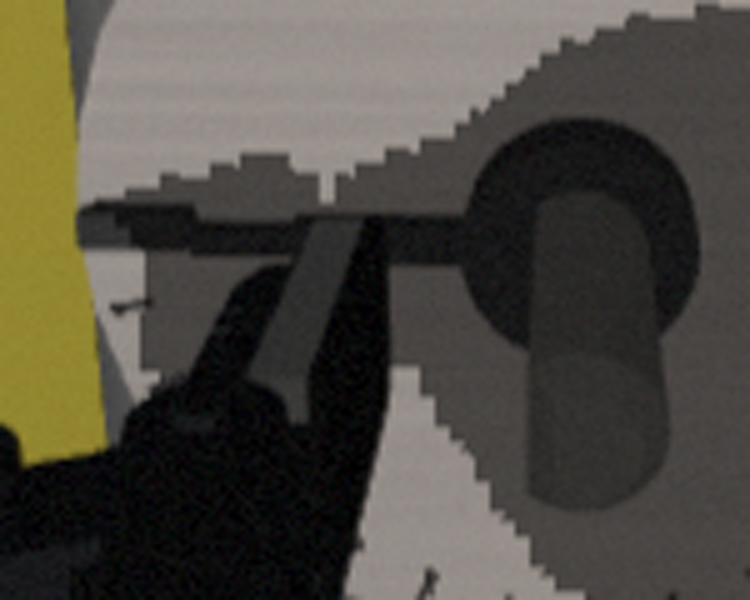

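```bash
python3 - <<'E'
from h import *
s=arm.read_state()
f=lambda x,y:(140+x/5-.4,180+y/5-.4)
print('hub',rayz(*f(582,236),110,s), rayz(*f(465,240),110,s),rayz(*f(698,240),110,s))
print('top',rayz(*f(581,431),150,s),rayz(*f(527,431),150,s),rayz(*f(668,431),150,s))
a=rayz(*f(190,237),108,s);m1=rayz(*f(196,228),104,s);m2=rayz(*f(80,224),104,s)
for c in [(560.5,113.5),(560,112.5)]: print(ang(a,c),ang((m1+m2)/2,c),np.hypot(*(a[:2]-c)),np.hypot(*(m1[:2]-c)))
E
```

```text
hub [560.67479065 111.54383215 110.        ] [574.13410642 113.31310346 110.        ] [547.23499302 110.78137261 110.        ]
top [560.84180308 113.12824619 150.        ] [565.63645265 113.57933181 150.        ] [553.11688854 112.40147819 150.        ]
4.159276337857705 4.645477586167861 46.00444585552097 46.34927162211446
5.341422854418789 5.662257707508229 46.585573564822845 46.9418180671132
```

drive_tool:
  steps:
    - [0, 0, 0, -8.5, 0.04]
    - [0, 0, 0, -8.5, 0.04]
    - [0, 0, 0, -8.5, 0.04]
    - [0, 0, 0, -8.5, 0.04]
    - [0, 0, 0, -8.5, 0.04]
    - [0, 0, 0, -8.5, 0.04]
    - [0, 0, 0, -8.5, 0.04]
    - [0, 0, 0, -8.5, 0.04]
    - [0, 0, 0, -8.5, 0.04]
    - [0, 0, 0, -8.5, 0.04]
    - [0, 0, 0, -5, 0.04]
    - [0, 0, 0, 0, 0.02]
    - [0, 0, 0, 0, 0.015]
    - [0, 0, 0, 0, 0.014]
    - [0, 0, 0, 0, 0.014]
    - [0, 0, 0, 0, 0.014]
    - [0, 0, 0, 0, 0.014]

```text
clock: 8.25
position: [559.7, 114.6, 121.4]
ee_rot: [0.999, 0.047, 0.0, -0.0]
contact_force: [-2.0, 5.2, 0.4]
gripper_width: 14.9
```

```bash
python3 - <<'E'
from h import *
s,p,d,C=look('w6'); print(s['wrist_torque'])
cv2.imwrite('pics/w6c.png',cv2.resize(p[120:300,170:350],None,fx=3.3,fy=3.3,interpolation=cv2.INTER_CUBIC))
E
```

```text
clk 8.25 pos [559.7 114.6 121.4] yaw 5.34 tilt 0.06 w 14.9 F [-2.   5.2  0.4]
[ 1.44508166  0.51839984 -0.00516837]
```

View pics/w6c.png

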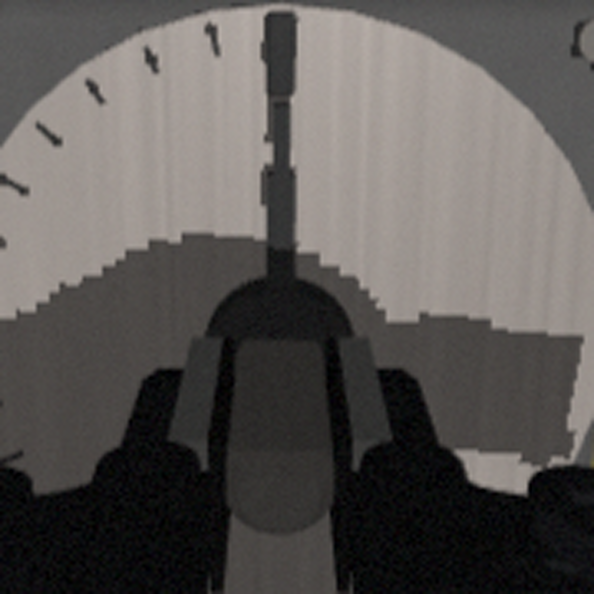

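```bash
python3 - <<'E'
from h import *
s=arm.read_state()
f=lambda x,y:(170+x/3.3-.35,120+y/3.3-.35)
print('top L,R,bottom(z150)',rayz(*f(226,480),150,s),rayz(*f(333,480),150,s),rayz(*f(280,535),150,s),'flat edge',rayz(*f(280,450),150,s))
print('hub top edge',rayz(*f(280,278),110,s),'hub L/R',rayz(*f(208,335),110,s),rayz(*f(354,335),110,s))
print('mark',rayz(*f(280,97),104,s),rayz(*f(280,12),104,s),'ptr',rayz(*f(282,100),108,s))
E
```

```text
top L,R,bottom(z150) [561.27386495 121.38949834 150.        ] [562.62567128 106.95778787 150.        ] [553.47917684 113.30927421 150.        ] flat edge [566.45532713 114.5294867  150.        ]
hub top edge [577.15530399 115.502494   110.        ] hub L/R [565.50841611 127.06036384 110.        ] [567.89282997 101.62602787 110.        ]
mark [607.33050453 118.33504468 104.        ] [621.33520543 119.65197694 104.        ] ptr [607.41428407 118.01404158 108.        ]
```

drive_tool:
  steps:
    - [0, 0, 0, 0, 0.03]
    - [0, 0, 0, 0, 0.06]
    - [0, 0, 0, 0, 0.06]
    - [0, 0, -0.03, 0, 0.06]
    - [0, 0, -0.03, 0, 0.06]
    - [0, 0, -0.03, 0, 0.06]
    - [0.002, 0.041, 0, 0, 0.06]
    - [0.002, 0.041, 0, 0, 0.06]
    - [0.002, 0.041, 0, 0, 0.06]
    - [0.002, 0.041, 0, 0, 0.06]
    - [0.002, 0.042, 0, 0, 0.06]
    - [0.002, 0.042, 0, 0, 0.06]
    - [0.002, 0.042, 0.02, 0, 0.06]
    - [0.001, 0.042, 0.02, 0, 0.06]
    - [0, 0, 0.02, 0, 0.06]
    - [0, 0, 0, 0, 0.06]
    - [0, 0, 0, 0, 0.06]

```text
clock: 10.0
position: [605.4, -215.4, 151.4]
ee_rot: [0.999, 0.047, -0.0, 0.0]
contact_force: [-0.6, 0.8, 0.8]
gripper_width: 60.1
```

```bash
python3 - <<'E'
from h import *
s,p,d,C=look('w7')
E
```

```text
clk 10.0 pos [ 605.4 -215.4  151.4] yaw 5.36 tilt 0.06 w 60.1 F [-0.6  0.8  0.8]
```

View pics/w7.png

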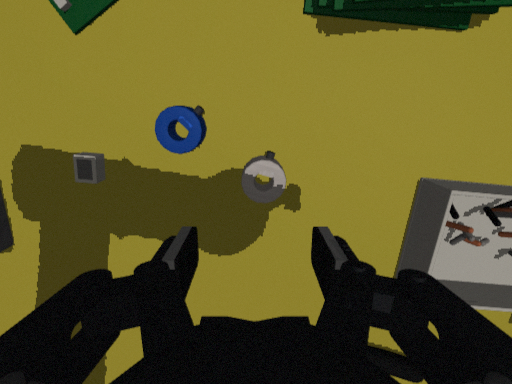

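```bash
python3 - <<'E'
from h import *
s=arm.read_state();p=cv2.imread('pics/w7.png');C=np.load('pics/w7_C.npy')
cv2.imwrite('pics/w7c.png',cv2.resize(p[140:215,225:305],None,fx=7,fy=7,interpolation=cv2.INTER_CUBIC))
z=C[...,2]; reg=np.zeros(z.shape,bool); reg[140:215,225:305]=1
m=reg&(z>24)&(z<34); X=C[m]; print(m.sum(),X.mean(0),np.median(X[:,2]))
h=cv2.convexHull(X[:,:2].astype(np.float32)); print(cv2.minEnclosingCircle(h))
E
```

```text
1301 [ 609.45836689 -224.72251818   27.51884755] 27.529324755983907
((608.62890625, -224.8800811767578), 21.800642013549805)
```

View pics/w7c.png

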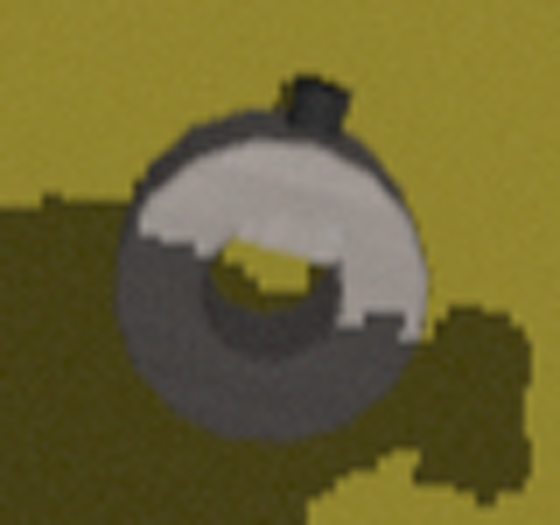

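```bash
python3 - <<'E'
from h import *
s=arm.read_state()
f=lambda x,y:(225+x/7-.43,140+y/7-.43)
c=rayz(*f(277,288),28,s); print('top c',c)
for y in (85,95,105):
    sc=rayz(*f(316,y),16,s); print(sc,ang(sc,c),np.hypot(*(sc-c)[:2]))
a=rayz(*f(235,235),28,s);b=rayz(*f(340,262),28,s);print('flat normal',ang(b,a)+90)
E
```

```text
top c [ 609.79071865 -225.1481932    28.        ]
[ 636.4392625  -228.27529693   16.        ] -6.692830159160507 26.83139330723703
[ 635.04412839 -228.42816086   16.        ] -7.400273076189055 25.465523579672393
[ 633.6452371  -228.58143647   16.        ] -8.190010327337456 24.100315555554975
flat normal -9.325006417435262
```

drive_tool:
  steps:
    - [0, 0, 0, 6.85, 0.062]
    - [0, 0, 0, 6.85, 0.062]
    - [0.0035, 0.0082, 0, 0, 0.062]
    - [0, 0, 0.04, 0, 0.062]
    - [0, 0, 0.03, 0, 0.062]
    - [0, 0, 0, 0, 0.062]
    - [0, 0, 0, 0, 0.062]

```text
clock: 10.75
position: [608.7, -224.0, 82.4]
ee_rot: [0.997, -0.071, 0.001, 0.0]
contact_force: [0.6, -0.4, 0.4]
gripper_width: 62.1
```

```bash
python3 - <<'E'
from h import *
s,p,d,C=look('w8')
T=T_tool(s);z=C[...,2]; m=(z>24)&(z<34)&(np.hypot(C[...,0]-608,C[...,1]+224)<40); X=C[m]; print(m.sum(),np.median(X[:,2]))
c,r=cv2.minEnclosingCircle(X[:,:2].astype(np.float32)); print(c,r,'tool', T[:3,:3].T@(np.array([*c,28])-T[:3,3]))
E
```

```text
clk 10.75 pos [ 608.7 -224.    82.4] yaw -8.19 tilt 0.09 w 62.1 F [ 0.6 -0.4  0.4]
2219 27.483929541659904
(608.484130859375, -224.78738403320312) 21.922868728637695 tool [-0.1937616   0.74257068 54.4480145 ]
```

View pics/w8.png

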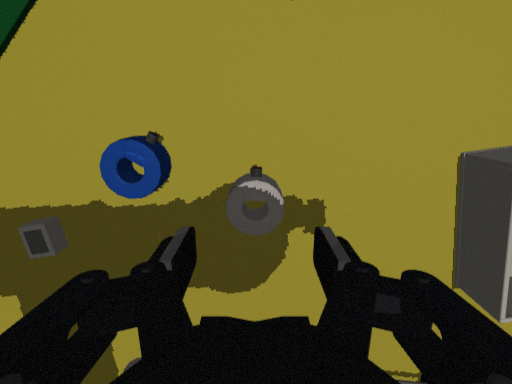

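drive_tool:
  steps:
    - [-0.001, 0.0003, 0.03, 0, 0.062]
    - [0, 0, 0.03, 0, 0.062]
    - [0, 0, 0.017, 0, 0.062]
    - [0, 0, 0, 0, 0.062]
    - [0, 0, 0, 0, 0.05]
    - [0, 0, 0, 0, 0.03]
    - [0, 0, 0, 0, 0.03]
    - [0, 0, 0, 0, 0.03]
    - [0, 0, 0, 0, 0.03]

```text
clock: 11.7
position: [609.0, -224.4, 7.4]
ee_rot: [0.997, -0.072, 0.003, 0.001]
contact_force: [-0.5, 0.9, 7.3]
gripper_width: 42.7
```

```bash
python3 - <<'E'
from h import *
s,p,d,C=look('w9')
E
```

```text
clk 11.7 pos [ 609.  -224.4    7.4] yaw -8.28 tilt 0.33 w 42.7 F [-0.5  0.9  7.3]
```

View pics/w9.png

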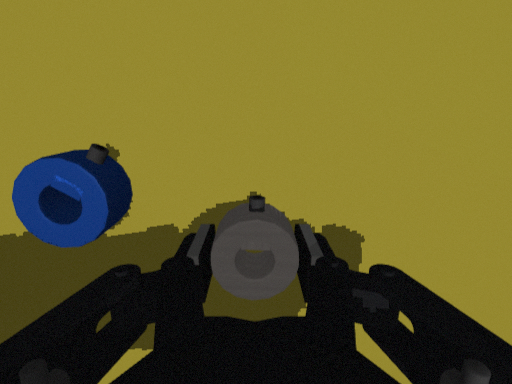

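drive_tool:
  steps:
    - [0, 0, -0.01, 0, 0.03]
    - [0, 0, -0.03, 0, 0.03]
    - [0, 0, -0.04, 0, 0.03]
    - [0, 0, -0.04, 0, 0.03]
    - [0, 0, -0.04, 0, 0.03]
    - [0, 0, -0.035, 0, 0.03]
    - [0, 0, 0, 0, 0.03]
    - [0, 0, 0, 0, 0.03]

```text
clock: 12.55
position: [606.7, -223.8, 200.9]
ee_rot: [0.997, -0.073, 0.001, -0.0]
contact_force: [0.0, 0.3, -0.6]
gripper_width: 41.9
```

```bash
python3 - <<'E'
from h import *
s,p,d,C=look('w10')
T=T_tool(s);X=(C-T[:3,3])@T[:3,:3]
cv2.imwrite('pics/w10c.png',cv2.resize(p[180:310,190:320],None,fx=5,fy=5,interpolation=cv2.INTER_CUBIC))
g=p.astype(int).sum(2)
m=np.zeros(g.shape,bool); m[215:300,212:300]=1
v=X[m]; zz=v[:,2]; print(np.histogram(zz,bins=np.arange(-45,20,3)))
E
```

```text
clk 12.55 pos [ 606.7 -223.8  200.9] yaw -8.37 tilt 0.15 w 41.9 F [ 0.   0.3 -0.6]
(array([   0,    0,    0,    0,    0,    0,    1,  358, 4510,  363,  279,
        232,  200,  175,  127,   94,   67,   12,    0,    0,    0]), array([-45, -42, -39, -36, -33, -30, -27, -24, -21, -18, -15, -12,  -9,
        -6,  -3,   0,   3,   6,   9,  12,  15,  18]))
```

View pics/w10c.png

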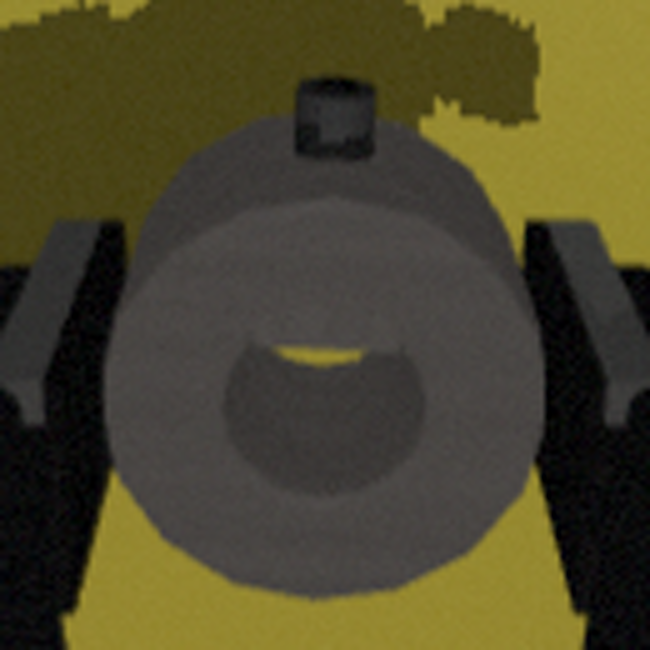

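```bash
cat >> h.py <<'E'
def raytool(u,v,zt):
    T=np.array(params('wrist')['mount']); K=np.array(params('wrist')['K'])
    r=T[:3,:3]@np.array([(u-K[0,2])/K[0,0],-(v-K[1,2])/K[1,1],-1.]); o=T[:3,3]
    return o+r*(zt-o[2])/r[2]
E
python3 - <<'E'
from h import *
s=arm.read_state(); C=np.load('pics/w10_C.npy');T=T_tool(s);X=(C-T[:3,3])@T[:3,:3]
z=X[215:300,212:300,2]; zt=np.median(z[z<-17]); print('zt',zt)
f=lambda x,y:(190+x/5-.4,180+y/5-.4)
for zt in (zt,-20.5):
  for n,x,y in [('L',105,390),('R',545,390),('top',325,198),('bot',325,598),('boreL',222,405),('boreR',427,405),('boreB',325,495),('boreF',325,347)]:
    print(n,raytool(*f(x,y),zt).round(2))
# shaft in w6
g=lambda x,y:(170+x/3.3-.35,120+y/3.3-.35)
for n,x,y in [('L',226,480),('R',333,480),('bot',280,535),('flat',280,450)]: print('shaft',n,raytool(*g(x,y),-28.6).round(2))
E
```

```text
zt -21.822526579742004
L [  2.34 -20.3  -21.82]
R [  2.32  21.05 -21.82]
top [ 21.65   0.36 -21.82]
bot [-20.44   0.38 -21.82]
boreL [  0.76  -9.34 -21.82]
boreR [  0.75   9.99 -21.82]
boreB [ -8.91   0.38 -21.82]
boreF [  6.79   0.37 -21.82]
L [  1.59 -20.53 -20.5 ]
R [  1.58  21.28 -20.5 ]
top [ 21.12   0.36 -20.5 ]
bot [-21.43   0.39 -20.5 ]
boreL [ -0.    -9.44 -20.5 ]
boreR [-1.00e-02  1.01e+01 -2.05e+01]
boreB [ -9.78   0.38 -20.5 ]
boreF [  6.1    0.37 -20.5 ]
shaft L [  2.4  -7.  -28.6]
shaft R [  2.39   7.49 -28.6 ]
shaft bot [ -6.12   0.31 -28.6 ]
shaft flat [  6.91   0.31 -28.6 ]
```

drive_tool:
  steps:
    - [0, 0, 0, -7.85, 0.03]
    - [0, 0, 0, -7.85, 0.03]
    - [-0.0002, -0.038, 0, 0, 0.03]
    - [-0.0002, -0.038, 0, 0, 0.03]
    - [-0.0002, -0.038, 0, 0, 0.03]
    - [-0.0002, -0.038, 0, 0, 0.03]
    - [-0.0002, -0.038, 0, 0, 0.03]
    - [-0.0002, -0.038, 0, 0, 0.03]
    - [-0.0002, -0.038, 0, 0, 0.03]
    - [-0.0002, -0.038, 0, 0, 0.03]
    - [-0.0002, -0.038, 0, 0, 0.03]
    - [0, 0, 0, 0, 0.03]
    - [0, 0, 0, 0, 0.03]

```text
clock: 13.9
position: [560.1, 115.5, 197.7]
ee_rot: [0.998, 0.065, -0.002, 0.001]
contact_force: [-0.3, -0.1, -0.6]
gripper_width: 42.3
```

```bash
python3 - <<'E'
from h import *
s,p,d,C=look('w11'); T=T_tool(s); print('tool delta to (561.2,114.7)',T[:3,:3].T@(np.array([561.2,114.7,s['position'][2]])-s['position']))
cv2.imwrite('pics/w11c.png',cv2.resize(p[100:310,155:355],None,fx=2.8,fy=2.8,interpolation=cv2.INTER_CUBIC))
save('side','side11'); q=cv2.imread('pics/side11.png'); cv2.imwrite('pics/side11c.png',cv2.resize(q[90:210,220:330],None,fx=4.5,fy=4.5,interpolation=cv2.INTER_CUBIC))
E
```

```text
clk 13.9 pos [560.1 115.5 197.7] yaw 7.45 tilt 0.21 w 42.3 F [-0.3 -0.1 -0.6]
tool delta to (561.2,114.7) [ 0.96288103  0.95549194 -0.00248564]
```

View pics/w11c.png

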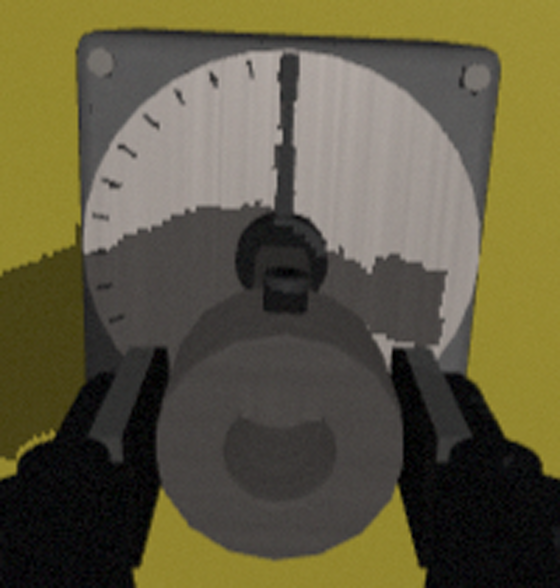

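View pics/side11c.png

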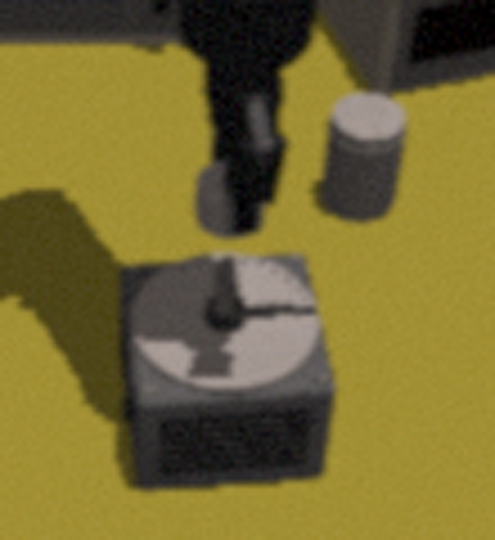

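drive_tool:
  steps:
    - [0.001, 0.001, 0, 0, 0.03]
    - [0, 0, 0.02, 0, 0.03]
    - [0, 0, 0.013, 0, 0.03]
    - [0, 0, 0, 0, 0.03]
    - [0, 0, 0, 0, 0.03]

```text
clock: 14.5
position: [562.5, 113.6, 166.2]
ee_rot: [0.998, 0.064, -0.0, 0.0]
contact_force: [0.5, -0.2, -0.4]
gripper_width: 42.3
```

```bash
python3 - <<'E'
from h import *
s,p,d,C=look('w12'); T=T_tool(s); print('tool delta to (561.2,114.7)',T[:3,:3].T@(np.array([561.2,114.7,s['position'][2]])-s['position']))
cv2.imwrite('pics/w12c.png',cv2.resize(p[100:310,155:355],None,fx=2.8,fy=2.8,interpolation=cv2.INTER_CUBIC))
save('side','side12'); q=cv2.imread('pics/side12.png'); cv2.imwrite('pics/side12c.png',cv2.resize(q[110:190,230:310],None,fx=7,fy=7,interpolation=cv2.INTER_CUBIC))
E
```

```text
clk 14.5 pos [562.5 113.6 166.2] yaw 7.32 tilt 0.05 w 42.3 F [ 0.5 -0.2 -0.4]
tool delta to (561.2,114.7) [-1.15646892e+00 -1.30708252e+00 -2.84154182e-04]
```

View pics/w12c.png

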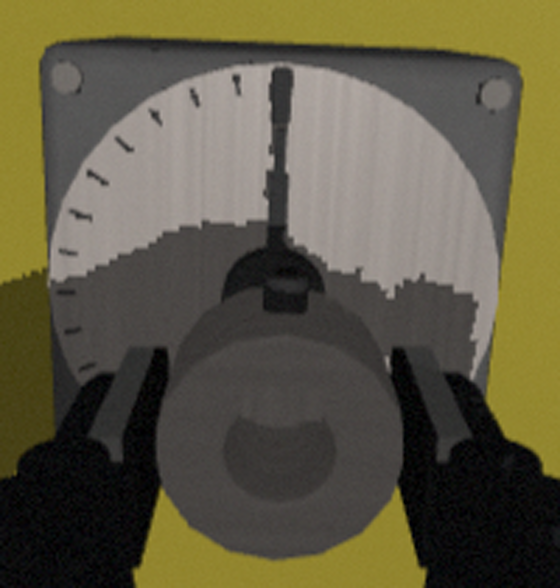

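View pics/side12c.png

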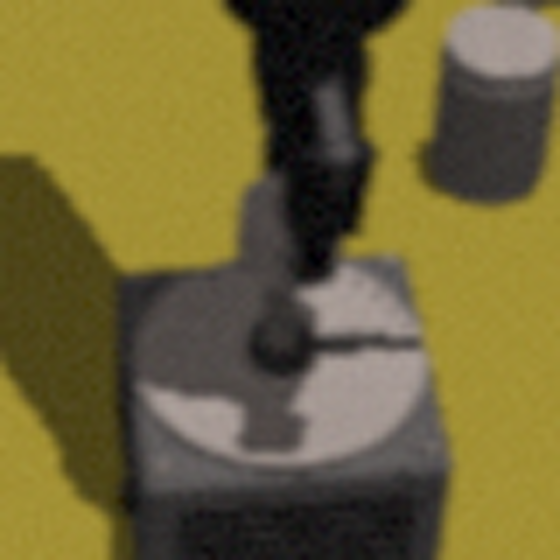

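drive_tool:
  steps:
    - [-0.0011, -0.0013, 0, 0, 0.03]
    - [0, 0, 0, 0, 0.03]
    - [0, 0, 0, 0, 0.03]
    - [0, 0, 0, 0, 0.03]
    - [0, 0, 0, 0, 0.03]

```text
clock: 15.1
position: [561.1, 115.3, 166.4]
ee_rot: [0.998, 0.064, 0.0, -0.0]
contact_force: [-0.2, 0.1, -1.4]
gripper_width: 42.1
```

drive_tool:
  steps:
    - [0, 0.0004, 0.002, 0, 0.03]
    - [0, 0, 0.002, 0, 0.03]
    - [0, 0, 0.002, 0, 0.03]
    - [0, 0, 0.002, 0, 0.03]
    - [0, 0, 0.002, 0, 0.03]
    - [0, 0, 0, 0, 0.03]
    - [0, 0, 0, 0, 0.03]

```text
clock: 15.8
position: [561.1, 114.9, 156.3]
ee_rot: [0.998, 0.064, -0.0, 0.0]
contact_force: [0.2, -0.2, -0.6]
gripper_width: 42.4
```

drive_tool:
  steps:
    - [0, 0, 0.002, 0, 0.03]
    - [0, 0, 0.002, 0, 0.03]
    - [0, 0, 0.002, 0, 0.03]
    - [0, 0, 0, 0, 0.03]
    - [0, 0, 0, 0, 0.03]

```text
clock: 16.3
position: [561.1, 114.9, 150.2]
ee_rot: [0.998, 0.064, -0.0, 0.0]
contact_force: [-0.6, 0.5, -0.9]
gripper_width: 42.1
```

```bash
python3 - <<'E'
from h import *
s,p,d,C=look('w13')
cv2.imwrite('pics/w13c.png',cv2.resize(p[140:310,155:355],None,fx=3.5,fy=3.5,interpolation=cv2.INTER_CUBIC))
E
```

```text
clk 16.3 pos [561.1 114.9 150.2] yaw 7.36 tilt 0.01 w 42.1 F [-0.6  0.5 -0.9]
```

View pics/w13c.png

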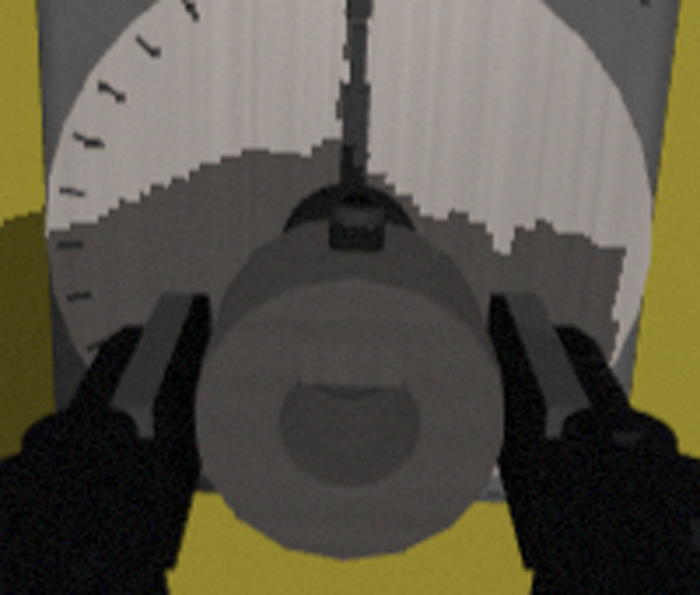

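drive_tool:
  steps:
    - [0, 0, 0.003, 0, 0.03]
    - [0, 0, 0.003, 0, 0.03]
    - [0, 0, 0.003, 0, 0.03]
    - [0, 0, 0.003, 0, 0.03]
    - [0, 0, 0, 0, 0.03]
    - [0, 0, 0, 0, 0.03]

```text
clock: 16.95
position: [561.1, 114.9, 138.2]
ee_rot: [0.998, 0.064, -0.0, 0.0]
contact_force: [-0.1, -0.2, -0.4]
gripper_width: 42.4
```

```bash
python3 - <<'E'
from h import *
s,p,d,C=look('w14')
cv2.imwrite('pics/w14c.png',cv2.resize(p[140:310,155:355],None,fx=3.5,fy=3.5,interpolation=cv2.INTER_CUBIC))
E
```

```text
clk 16.95 pos [561.1 114.9 138.2] yaw 7.36 tilt 0.01 w 42.4 F [-0.1 -0.2 -0.4]
```

View pics/w14c.png

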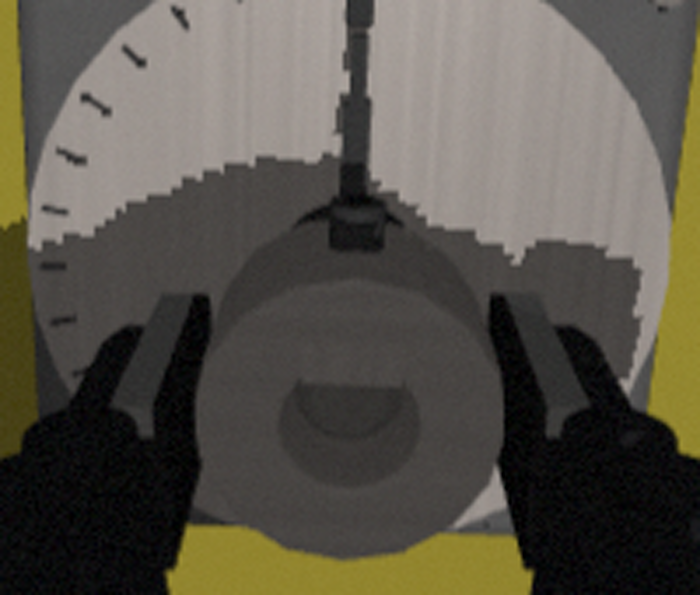

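The shaft top shows inside the bore at (350,410) of the crop, and there is no side force, so I'll keep going down.

drive_tool:
  steps:
    - [0, 0, 0.003, 0, 0.03]
    - [0, 0, 0.003, 0, 0.03]
    - [0, 0, 0.003, 0, 0.03]
    - [0, 0, 0.003, 0, 0.03]
    - [0, 0, 0.002, 0, 0.03]
    - [0, 0, 0.002, 0, 0.03]
    - [0, 0, 0, 0, 0.03]
    - [0, 0, 0, 0, 0.03]

```text
clock: 17.8
position: [561.2, 114.9, 122.3]
ee_rot: [0.998, 0.064, 0.0, 0.0]
contact_force: [-0.5, -0.6, -1.8]
gripper_width: 42.4
```

drive_tool:
  steps:
    - [0, 0, 0.001, 0, 0.03]
    - [0, 0, 0.001, 0, 0.03]
    - [0, 0, 0.001, 0, 0.03]
    - [0, 0, 0, 0, 0.03]
    - [0, 0, 0, 0, 0.03]

```text
clock: 18.3
position: [561.1, 114.9, 119.3]
ee_rot: [0.998, 0.064, -0.0, 0.0]
contact_force: [-0.6, -0.1, -0.5]
gripper_width: 42.2
```

drive_tool:
  steps:
    - [0, 0, 0.001, 0, 0.03]
    - [0, 0, 0.001, 0, 0.03]
    - [0, 0, 0.001, 0, 0.03]
    - [0, 0, 0, 0, 0.03]
    - [0, 0, 0, 0, 0.03]

```text
clock: 18.8
position: [561.2, 114.9, 117.4]
ee_rot: [0.998, 0.064, 0.0, 0.0]
contact_force: [-3.1, 0.3, 5.8]
gripper_width: 42.2
```

drive_tool:
  steps:
    - [0, 0, 0.001, 0, 0.03]
    - [0, 0, 0.001, 0, 0.03]
    - [0, 0, 0, 0, 0.03]
    - [0, 0, 0, 0, 0.03]
    - [0, 0, 0, 0, 0.03]

```text
clock: 19.3
position: [561.2, 114.9, 117.3]
ee_rot: [0.998, 0.065, 0.001, 0.0]
contact_force: [-6.9, -0.8, 14.7]
gripper_width: 42.2
```

```bash
python3 - <<'E'
from h import *
s,p,d,C=look('w15'); print(s['wrist_torque'])
cv2.imwrite('pics/w15c.png',cv2.resize(p[110:310,155:355],None,fx=3,fy=3,interpolation=cv2.INTER_CUBIC))
print('collar top z',np.median(C[275:285,235:275,2]),'shaft top?',C[252:262,250:262,2].mean())
save('side','side15'); q=cv2.imread('pics/side15.png'); cv2.imwrite('pics/side15c.png',cv2.resize(q[110:190,230:310],None,fx=7,fy=7,interpolation=cv2.INTER_CUBIC))
E
```

```text
clk 19.3 pos [561.2 114.9 117.3] yaw 7.41 tilt 0.08 w 42.2 F [-6.9 -0.8 14.7]
[ 0.02619747  1.90164938 -0.02258637]
collar top z 151.35703480911667 shaft top? 143.35482073991997
```

View pics/w15c.png

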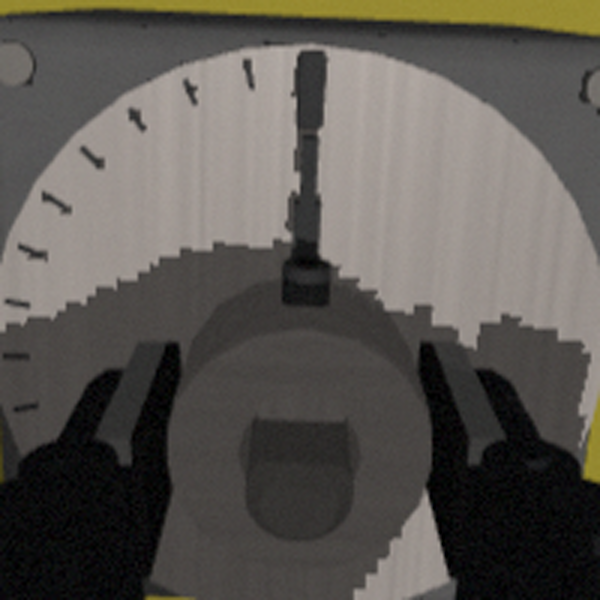

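View pics/side15c.png

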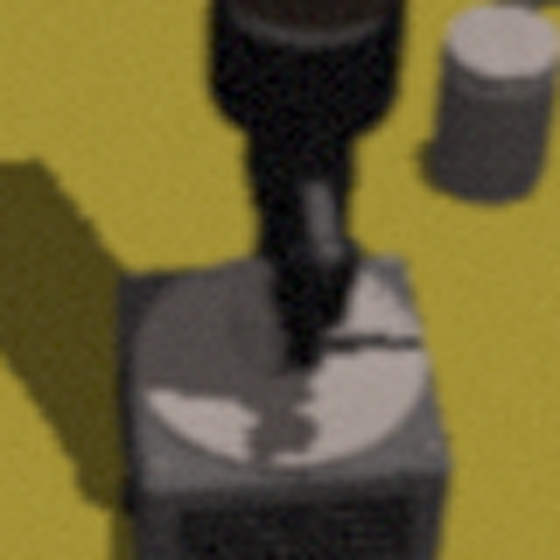

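```bash
python3 - <<'E'
from h import *
s=arm.read_state();C=np.load('pics/w15_C.npy')
f=lambda x,y:(int(155+x/3),int(110+y/3))
for n,x,y in [('near top',300,370),('L',200,450),('R',400,450),('shaft',300,510),('lower L',200,490)]:
    u,v=f(x,y); print(n,C[v-2:v+3,u-2:u+3].reshape(-1,3).mean(0).round(1))
g=lambda x,y:(155+x/3-.33,110+y/3-.33)
a=rayz(*g(309,135),108,s);m1=rayz(*g(312,130),104,s);m2=rayz(*g(313,52),104,s); b=rayz(*g(305,240),108,s)
for c in [(561.1,113.5),(560.8,112.8)]: print('ptr',ang(a,c),'mark',ang((m1+m2)/2,c))
print('ptr dir',ang(a,b),'mark dir',ang(m2,m1))
print('screw',rayz(*g(306,290),124,s))
E
```

```text
near top [575.2 115.7 137.5]
L [559.4 129.9 137.7]
R [563.5  98.3 137.7]
shaft [562.8 114.1 156.2]
lower L [552.3 129.3 137.5]
ptr 5.91321042886197 mark 5.414241709752556
ptr 6.730857612278888 mark 6.125039956184887
ptr dir 5.436457678931755 mark dir 6.9287103803953976
screw [583.65922746 115.84776146 124.        ]
```

drive_tool:
  steps:
    - [0, 0, 0.0005, 0, 0.03]
    - [0, 0, 0, 0, 0.03]
    - [0, 0, 0, 0, 0.03]
    - [0, 0, 0, 0, 0.03]
    - [0, 0, 0, 0, 0.03]

```text
clock: 19.9
position: [561.3, 114.9, 117.2]
ee_rot: [0.998, 0.065, 0.001, 0.0]
contact_force: [-7.0, 0.3, 16.9]
gripper_width: 41.9
```

```bash
python3 - <<'E'
from h import *
s=arm.read_state(); print(s['position'],s['contact_force'],s['gripper_width']); print(arm.job_done())
E
```

```text
[561.2887259  114.89963735 117.22772265] [-7.00470875  0.26417591 16.91467827] 41.919241105805575
the job is handed in; nothing more can be done
None
```

I pinched the shaft with a finger on its flat and turned it about −83° onto the mark, then let go. I then took the white collar with the set screw, fitted it over the shaft with its screw along the pointer, and pushed it down onto the hub. I handed in at 19.9 s with the collar still gripped and pressed down; no verdict is reported.

**Last checks:**
- **Pointer:** it points within about 0.6° of the mark, taken from the axis. The drawn edges of the pointer and the mark differ by 1.5°. Both are inside the 0.12 rad limit.
- **Seating:** the collar's top is level at 137.6 mm, against 138 mm expected when seated.
- **Push and grip:** the upward force is 17 N and the fingers are stopped on the collar at 42 mm. A side force of −7 N in x remains, probably the bore leaning lightly on the shaft.

**Disagreements:**
- **Camera:** the wrist camera and the touch measurements of the shaft differed by 1–2 mm, so I used the offset between them to line up the collar.
- **Opening:** the opening reading was low: 11.5 mm on the flat (13 mm expected), 15 mm on the round (16 mm) and 42 mm on the collar (44 mm).

The only things I gripped were the shaft and the collar. I saw no bystander or blue look-alike move, but I did not measure them again at the end.

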